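Shut the oven, then hold the dusting stencil over the loaf cake

TASK

Help me sugar the loaf cake that just came out: first push the little oven's door shut until its catch clicks home, so that the heat does not melt the glaze. Then pick up the steel dusting stencil by its wooden grip, bring it over the jars without disturbing anything, and hold its lattice sheet level about a centimetre above the glaze, centred on the cake and lined up with its long sides, never touching the cake. Finish while still holding it there, so that I can sift the sugar through.

Things in the scene. Friction and masses are not known exactly. Their poses are not given: they have to be found in the camera images.
- oven_door (a joint): oven door angle, rad: 0 is shut on its catch; grows as it opens (starts 0.4 to 0.7). Swings level about the upright hinge at its left edge, opening toward the robot; stays where it is left. From about 0.07 to 0.03 rad a sprung roller resists (some 5 to 9 N at door_push, less further from the hinge); past it the door is drawn to 0 and held there against a firm stop.
- door_hinge (a point): oven door's upright hinge line, at worktop height. Axes turn with the door: -y runs from hinge to free edge, -x is where its outside faces, z up. Door 257 mm wide, 22 thick (outer face 11 mm to -x of the hinge line), 19 to 214 mm above the worktop. Upright bar handle 30 mm off the outer face, 238 mm from the hinge, 62 to 172 mm high.
- door_push (a point): point on the outer face of the door's top rail, 170 mm from the hinge, 199 mm above the worktop: a good place to push. Axes as door_hinge. The oven is a fixed white box, 370 wide, 300 deep, 225 mm high. Wall cabinets hang 410 mm above the worktop, their fronts some 50 mm behind the shut door's face: keep the wrist on the robot's side (a tilted tool helps).
- stencil: dark steel stencil lying flat at the robot's left, 0.1 kg. Origin on its underside below the grip's middle; x runs from grip to sheet, z up. Grip: upright wooden bar 16 mm thick (x), 60 wide (y), from 4 to 46 mm above the underside; pinch it along x. A flat tang 30 mm wide, 4 thick leads to the lattice sheet, 140 (x) by 92 (y) by 4 mm, whose middle is 140 mm from the grip.
- stencil_mid (a point): middle of the underside of the stencil's lattice sheet; axes as the stencil's.
- cake: loaf cake with dark glaze, 130 long (x) by 76 wide (y) by 60 mm high, loose on the cooling rack, 0.4 kg. Origin at the centre of its underside; x along its length, z up. Either way round is the same.
- cake_top (a point): centre of the glazed top of the cake, 60 mm above its underside; axes as the cake's.
- rack: wire cooling rack under the cake, 177 (x) by 117 (y) mm, top 22 mm above the worktop, stays put; origin at the centre of its underside.
- nut_jar: glass jar with a lid, 65 mm across, 100 mm high; one of the row of three between stencil and cake, which may stand in any order. Origin at the centre of its underside. Not to be disturbed.
- spice: slim spice jar with a lid, 45 mm across, 106 mm high, in the row. Origin at the centre of its underside. Not to be disturbed.
- cup: frosted open plastic cup, 65 mm across, 65 mm high, in the row. Origin at the centre of its underside. Not to be disturbed.
- timer: round kitchen timer, 68 mm across, 45 mm high, behind the cake. Origin at the centre of its underside. Not to be disturbed.
- egg_cup: white egg cup, 49 mm across, 50 mm high, behind the cake. Origin at the centre of its underside. Not to be disturbed.
- mug: mug with a handle, 78 by 112 mm, 92 mm high, at the right in front of the oven's dials. Origin on its underside. Not to be disturbed.
- pepper: wooden pepper mill, 58 mm across, 170 mm high, toward the back behind the row of jars. Origin at the centre of its underside. Not to be disturbed.

How it is judged:
By the outcome, as a careful person would: the job done as asked, in the order asked, and still so for the second after the job is handed in, while the arm keeps its last pose, push and grip.
It also fails if it takes over 70 s, if anything falls off the work surface, if the arm or the gripper's body presses on something with over 40 N, if the wrist force passes 120 N, or if a joint passes its speed limit or range.

ROBOT

A 7-joint arm with a two-finger parallel gripper is mounted at the origin on a cart in front of the work surface, level with it; the furniture and walls round the work are solid. World frame = base frame: x ahead of the robot, y to its left, z up, the work surface at z = 0. Lengths are in m, angles in rad, forces in N, time in s.
With the tool pointing down it reaches from about 0.4 to 0.85 m from the base axis. Payload 4.5 kg.
Tool frame: the origin (TCP) lies at the very end of the fingers, on their centre line; the grasp point (between the pads) lies 19 mm behind it; z points along the fingers, y is the line along which they close (so a half turn about z gives the same grasp; the last joint's range is limited). The gripper opens to 88 mm and grips with 3 to 60 N. Pads are 18 mm wide; open, the fingers measure 123 mm over their backs; the gripper's body (75 mm by 187 mm) begins 45 mm behind the grasp point.
Start: joints at [1.253, 0.689, -0.195, 1.565, 0.157, 0.902, -0.215], TCP at [0.215, -0.587, 0.209] pointing down, gripper open.
Joint ranges: [-3.01, 3.01], [-0.46, 2.08], [-1.47, 1.51], [0.13, 2.56], [-1, 4.14], [0.04, 2.09], [-2.66, 2.66]. Speed limits (rad/s): [2.57, 2.57, 3.14, 3.14, 3.14, 3.14, 3.14].

INTERFACE

Orientations are given as a rotation vector (axis times angle).
In Python, from station import * gives the robot as it stands. The module is installed in compiled form; this text tells all that it offers.
- The arm moves only by the shell command python3 -m inch 'ROWS'. ROWS is text: rows parted by semicolons, each of 7 numbers parted by spaces: the opening, from 0 (shut) to 1 (fully open), then the shift along the tool's x, y, z in m, then the turn, a rotation vector about the tool's x, y, z in rad. In form: jaw x y z ax ay az; .... A call has exactly 5 rows; each row shifts and turns the commanded pose from where the row before left it, along the tool's axes as they then stand; what a row does not reach is not made up. A row lasts 1/8 s, in which the tool goes at most 62.5 mm and 10.7 degrees, less where a joint would pass 70% of its speed; a pose out of reach is approached as far as the arm can. A call with a gripper value outside its range is refused whole. The fingers move at their own pace and stop on an object; the grip force is fixed at half the most. Time passes only in rows, so rows that do not move let the fingers close, or fill a call up. It gives the time, the measured TCP pose, the force, the opening and the grip force at its end, in the units of the state.
- read_state(): the state, without advancing time (a new reading comes with each control period).
- get_image(name): name is "side" or "top" or "wrist"; returns a dict with "pixels" (384x512x3 uint8, red, green, blue), "z_map" (384x512 float32, m along the optical axis (not along the pixel's ray), 0 where there is no reading), "camera_matrix" (3x3 intrinsics, pixels), "eye" and "attitude" of the camera in the world; the wrist camera has in their place "T_tool_cam" (4x4, takes a point from camera to tool coordinates, whose origin is the TCP and whose axes are the flange's). Camera axes: x right, y down, z forward; pixel columns grow to the right and rows downward; lengths in m; the calibration is good to about 2 mm. A picture is of the moment at which its call begins: read the wrist's pose just before it.
- sign_off(): hands the job in; it is judged then, once.
The state is a dict: "clock": time; "qpos": joint angles; "joint_vel": joint speeds; "effort": joint torques, N m; "eef_pos": TCP position; "eef_rot": TCP orientation; "contact_force": force on the tool from outside, world axes, zero at the start; "torque": the same for the moment, N m; "gripper_width": finger opening in m; "grasp_force": force on a finger pad.
Only numpy, scipy, OpenCV 4.12 (cv2) and the standard library are available. Lean on these libraries where they do the work, as an engineer would, in place of code of your own. Each camera call takes 0.05 s, during which the arm holds its last target. There are 200 camera calls.

## Working session

There is one attempt and no reset: what is moved stays moved. The work goes in short steps, Python scripts to look and compute and a shell command to move; the robot and the scene stay as the last step left them, time stands still between calls to the robot, and variables do not carry over. Pictures are saved under pics/ and viewed, at most 10 in all, crops included, and the job is handed in when it is done.

```bash
mkdir -p pics; cat > h.py <<'E'
from station import *
import numpy as np, cv2
from scipy.spatial.transform import Rotation as R
def att(a):
    a=np.array(a,float)
    return a if a.shape==(3,3) else (R.from_rotvec(a).as_matrix() if a.size==3 else R.from_quat(a).as_matrix())
def grab(n):
    s=read_state(); im=get_image(n); K=np.array(im["camera_matrix"])
    if n=="wrist":
        T=np.eye(4);T[:3,:3]=R.from_rotvec(s["eef_rot"]).as_matrix();T[:3,3]=s["eef_pos"];T=T@np.array(im["T_tool_cam"])
    else:
        T=np.eye(4);T[:3,:3]=att(im["attitude"]);T[:3,3]=im["eye"]
    return im["pixels"],im["z_map"],K,T
def cloud(z,K,T):
    v,u=np.mgrid[:z.shape[0],:z.shape[1]]
    P=np.stack([(u-K[0,2])/K[0,0]*z,(v-K[1,2])/K[1,1]*z,z],-1)
    W=P@T[:3,:3].T+T[:3,3]; W[z==0]=np.nan; return W
def ray(u,v,K,T,h):
    d=T[:3,:3]@np.linalg.solve(K,[u,v,1.]); return T[:3,3]+d*(h-T[2,3])/d[2]
E
python3 - <<'E'
from h import *
s=read_state(); print({k:np.round(v,3) for k,v in s.items()})
im=get_image("top"); print(im["eye"],im["attitude"])
A=[]
for n in("top","side"):
    p,z,K,T=grab(n); print(n,K.tolist(),np.round(T,3).tolist()); A.append(p)
    np.savez(n+".npz",p=p,z=z,K=K,T=T); cv2.imwrite(f"pics/{n}.png",p[...,::-1])
E
```

```text
{'clock': np.float64(0.0), 'qpos': array([ 1.253,  0.69 , -0.195,  1.566,  0.157,  0.903, -0.215]), 'joint_vel': array([ 0.   , -0.001, -0.001,  0.002,  0.001, -0.   ,  0.001]), 'effort': array([ 0.0000e+00, -5.2756e+01, -1.2670e+00, -1.5343e+01, -5.3000e-02,
        6.0000e-03,  0.0000e+00]), 'eef_pos': array([ 0.215, -0.586,  0.208]), 'eef_rot': array([-3.091e+00, -5.500e-01,  1.000e-03]), 'contact_force': array([-0.659,  0.435,  0.115]), 'torque': array([0.029, 0.06 , 0.047]), 'grasp_force': np.float64(0.0), 'gripper_width': np.float64(0.088)}
[ 0.19046305 -0.02477513  1.7476892 ] [-2.17213232  2.05093789 -0.21697082]
top [[405.4202149613566, 0.0, 260.7622923408813], [0.0, 405.4202149613566, 186.20760482888232], [0.0, 0.0, 1.0]] [[0.057, -0.977, 0.204, 0.19], [-0.998, -0.057, 0.007, -0.025], [0.005, -0.204, -0.979, 1.748], [0.0, 0.0, 0.0, 1.0]]
side [[426.84673401037804, 0.0, 254.06669447530564], [0.0, 426.84673401037804, 189.9814626361565], [0.0, 0.0, 1.0]] [[0.214, -0.815, 0.539, -0.311], [-0.977, -0.171, 0.13, -0.22], [-0.014, -0.555, -0.832, 1.385], [0.0, 0.0, 0.0, 1.0]]
```

View pics/top.png

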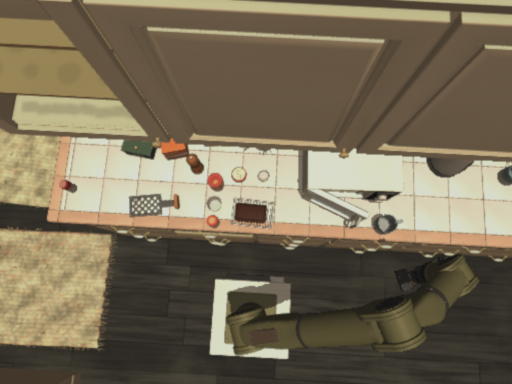

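View pics/side.png

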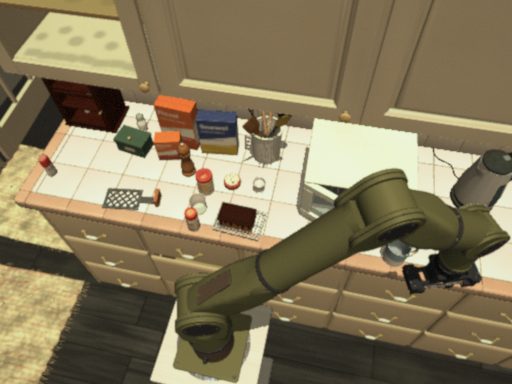

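The top view shows the stencil at about (145–178, 203) with its grip at (177,202), the jars at about (215,180–222), the cake at (250,213), the timer and egg cup at (238,174) and (263,175), and the open door from (305,190) to (365,218). The mug is at (384,224). The side view agrees; the arm hides the door there.

```bash
python3 - <<'E'
from h import *
out=[]
for n in("top","side"):
    d=np.load(n+".npz"); p,z,K,T=[d[k] for k in("p","z","K","T")]
    W=cloud(z,K,T)
    box=[(125,150,185,232),(0,0,0,0)]
    hs=cv2.cvtColor(p,cv2.COLOR_RGB2HSV)
    X,Y,Z=W[...,0],W[...,1],W[...,2]
    print(n,"worktop z",np.nanmedian(Z[(X>.4)&(X<.8)&(abs(Y)<.8)&(Z<.02)]), "oven top",np.nanmedian(Z[(X>.5)&(X<.9)&(Y<-.2)&(Y>-.5)&(Z>.2)&(Z<.24)]))
    m=((Z>.03)&(Z<.2)&(X>.3)&(X<.85)&(Y>-.2)&(Y<.6)).astype(np.uint8)
    nn,L,st,c=cv2.connectedComponentsWithStats(m)
    for i in range(1,nn):
        if st[i,4]<25: continue
        q=W[L==i]; zt=np.nanpercentile(q[:,2],95); t=q[q[:,2]>zt-.012]
        r=cv2.minAreaRect((t[:,:2]*1000).astype(np.float32))
        print(st[i,:4],"z",zt.round(3),"mean",t[:,:2].mean(0).round(3),"rect",np.round(r[0]),np.round(r[1]),round(r[2],1),"rgb",p[L==i].mean(0).round())
# zoom crop of top
d=np.load("top.npz");p=d["p"]
c=p[150:245,120:320]; cv2.imwrite("pics/topcrop.png",cv2.resize(c,None,fx=4,fy=4,interpolation=cv2.INTER_CUBIC)[...,::-1])
c=p[140:240,290:420]; cv2.imwrite("pics/doorcrop.png",cv2.resize(c,None,fx=5,fy=5,interpolation=cv2.INTER_CUBIC)[...,::-1])
K,T=d["K"],d["T"];W=cloud(d["z"],K,T)
X,Y,Z=W[...,0],W[...,1],W[...,2]
v,u=np.where((Z>.19)&(Z<.235)&(X>.35)&(X<.95)&(Y<-.1)&(Y>-.6))
P=W[v,u]
for a in range(20): pass
lo=P[:,0]<0.66
print("oven x,y range",np.percentile(P,[1,50,99],axis=0).round(3))
for yy in np.arange(-.14,-.52,-.02):
    k=abs(P[:,1]-yy)<.01
    if k.any(): 
        xs=np.sort(P[k,0]); print(round(yy,2),xs[:3].round(3),"gaps",[(xs[i].round(3),xs[i+1].round(3)) for i in np.where(np.diff(xs)>.012)[0]])
E
```

```text
top worktop z -0.0008426498523217418 oven top 0.22465595761358803
[161 139  41  34] z 0.156 mean [0.621 0.277] rect [622. 276.] [42. 45.] 42.3 rgb [144.  90.  57.]
[121 140  34  18] z 0.078 mean [0.68  0.527] rect [679. 531.] [132.  62.] 88.5 rgb [78. 87. 65.]
[302 151   7  48] z 0.192 mean [ 0.594 -0.189] rect [ 589. -189.] [165.   7.] 4.3 rgb [85. 77. 64.]
[232 168  14  13] z 0.047 mean [0.599 0.091] rect [597.  90.] [53. 38.] 67.1 rgb [204. 195. 155.]
[258 170  11  11] z 0.052 mean [ 0.598 -0.021] rect [594. -19.] [46. 43.] 3.4 rgb [184. 173. 150.]
[207 173  17  18] z 0.104 mean [0.549 0.183] rect [550. 183.] [61. 59.] 4.5 rgb [170.  92.  72.]
[174 195   5  14] z 0.05 mean [0.458 0.347] rect [459. 347.] [58. 14.] 5.8 rgb [157. 104.  68.]
[206 196  15  15] z 0.07 mean [0.466 0.194] rect [463. 190.] [45. 60.] 51.9 rgb [151. 140. 120.]
[234 203  33  21] z 0.087 mean [0.425 0.025] rect [425.  26.] [128.  76.] 88.0 rgb [75. 51. 40.]
[206 215  13  13] z 0.111 mean [0.38  0.179] rect [380. 179.] [41. 40.] 48.1 rgb [184. 111.  80.]
side worktop z -7.995475377531314e-05 oven top 0.22520087
[... 1297 characters left out ...]
.5), np.float64(0.512))]
-0.3 [0.46  0.462 0.462] gaps [(np.float64(0.493), np.float64(0.513))]
-0.32 [0.451 0.452 0.453] gaps [(np.float64(0.483), np.float64(0.514)), (np.float64(0.64), np.float64(0.659))]
-0.34 [0.441 0.444 0.444] gaps [(np.float64(0.476), np.float64(0.515))]
-0.36 [0.435 0.435 0.436] gaps [(np.float64(0.464), np.float64(0.514))]
-0.38 [0.426 0.427 0.427] gaps [(np.float64(0.459), np.float64(0.515))]
-0.4 [0.416 0.418 0.419] gaps [(np.float64(0.448), np.float64(0.515))]
-0.42 [0.411 0.412 0.413] gaps [(np.float64(0.438), np.float64(0.516))]
-0.44 [0.518 0.519 0.519] gaps []
-0.46 [0.516 0.516 0.517] gaps []
-0.48 [0.517 0.518 0.518] gaps []
-0.5 [0.516 0.516 0.517] gaps []
```

View pics/doorcrop.png

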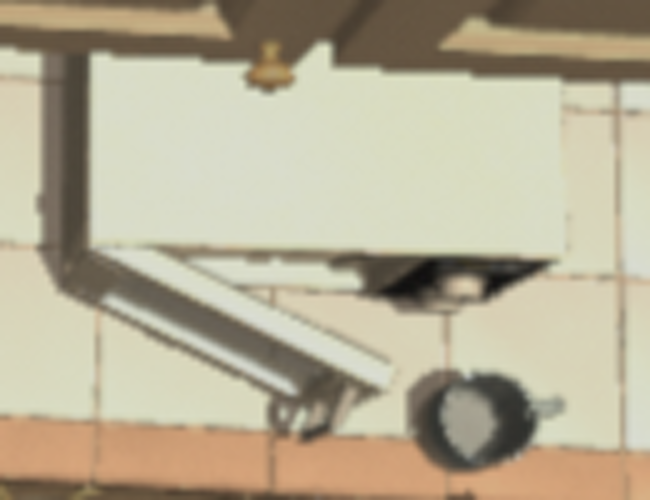

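View pics/topcrop.png

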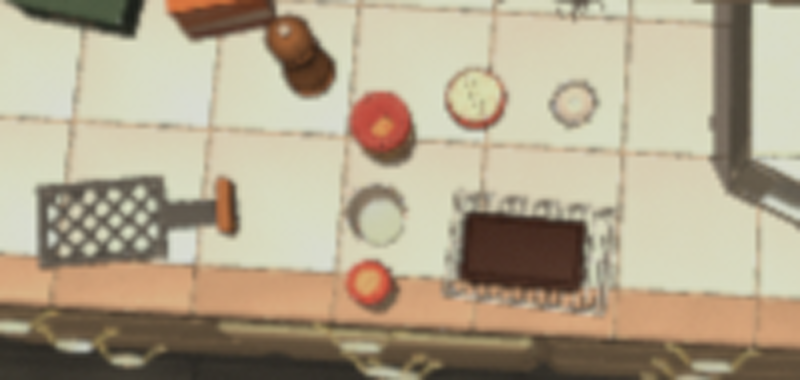

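The door crop shows the outer top edge running from about (60,290) to (390,385) in crop pixels, with the handle near (310,420) and the mug at (475,420). The top crop shows the row from the back as nut jar (380,122), cup (377,215) and spice (370,285). The stencil grip is at (227,206).

```bash
cat >> h.py <<'E'
def plan(pos,rot,n,start=None):
    """rows (tool-frame shift, turn) for straight interpolation from now to pos, rot(Matrix/Rotation)"""
    from scipy.spatial.transform import Slerp
    s=read_state(); p0=np.array(s["eef_pos"]);r0=R.from_rotvec(s["eef_rot"])
    if start: p0,r0=np.array(start[0]),start[1]
    rot=r0 if rot is None else rot
    S=Slerp([0,1],R.concatenate([r0,rot]))(np.linspace(0,1,n+1)); P=np.linspace(p0,pos,n+1)
    for i in range(n):
        print(np.round(S[i].inv().apply(P[i+1]-P[i]),4),np.round((S[i].inv()*S[i+1]).as_rotvec(),4))
    return list(pos),rot
def tool(yaw,tilt=0):
    """tool down with x at yaw (deg), then tipped about tool y by tilt (deg)"""
    c,s=np.cos(np.radians(yaw)),np.sin(np.radians(yaw))
    return R.from_matrix(np.array([[c,s,0],[s,-c,0],[0,0,-1]]))*R.from_euler('y',tilt,degrees=True)
def st():
    s=read_state(); print("t",round(float(s["clock"]),2),"pos",np.round(s["eef_pos"],4),"axes",np.round(R.from_rotvec(s["eef_rot"]).as_matrix(),3).tolist(),"F",np.round(s["contact_force"],1),"w",round(float(s["gripper_width"]),4))
E
python3 - <<'E'
from h import *
from scipy.stats import linregress
d=np.load("top.npz");W=cloud(d["z"],d["K"],d["T"]);X,Y,Z=W[...,0],W[...,1],W[...,2]
m=(Z>.200)&(Z<.222)&(X<.505)&(X>.40)&(Y<-.22)&(Y>-.42); P=W[m]
# outer edge: for each image column take front-most pixel
e=[]
for u in range(300,380):
    vs=np.where(m[:,u])[0]
    if len(vs): e.append(W[vs.max(),u])
e=np.array(e); e=e[(e[:,1]<-.23)]
l=linregress(e[:,1],e[:,0]); print("door slope",l.slope,np.arctan(l.slope),"x at y=-.3",l.intercept-.3*l.slope,"rms",np.std(e[:,0]-l.slope*e[:,1]-l.intercept),e[:,2].mean())
m=(Z>.05)&(Z<.12)&(X<.46)&(Y<-.42)&(Y>-.7); P=W[m]; print("mug",np.percentile(P,[2,50,98],axis=0).round(3).tolist())
m=(Z>.20)&(Z<.218)&(X<.505)&(X>.38)&(Y<-.3)&(Y>-.48);print("free end miny",np.sort(W[m][:,1])[:6], W[m][np.argsort(W[m][:,1])[:4]].round(3))
a=plan([.37,-.335,.26],tool(0,45),10); plan([.37,-.335,.193],None,2,a)
E
```

```text
door slope 0.43068760833457775 0.40667822265158704 x at y=-.3 0.4634664246032668 rms 0.0009238344405646514 0.2071373649909794
mug [[0.373, -0.599, 0.051], [0.416, -0.554, 0.08], [0.448, -0.501, 0.096]]
free end miny [-0.42965287 -0.42815668 -0.42755115 -0.42633817 -0.42603451 -0.42586759] [[ 0.423 -0.43   0.209]
 [ 0.426 -0.428  0.214]
 [ 0.43  -0.428  0.217]
 [ 0.431 -0.426  0.207]]
[ 0.0232 -0.0183 -0.0052] [-0.0139  0.0777  0.0333]
[ 0.0229 -0.019  -0.0036] [-0.0139  0.0777  0.0333]
[ 0.0225 -0.0197 -0.0021] [-0.0139  0.0777  0.0333]
[ 0.0219 -0.0204 -0.0007] [-0.0139  0.0777  0.0333]
[ 0.0212 -0.0211  0.0007] [-0.0139  0.0777  0.0333]
[ 0.0204 -0.0218  0.002 ] [-0.0139  0.0777  0.0333]
[ 0.0195 -0.0225  0.0033] [-0.0139  0.0777  0.0333]
[ 0.0184 -0.0232  0.0044] [-0.0139  0.0777  0.0333]
[ 0.0172 -0.0239  0.0055] [-0.0139  0.0777  0.0333]
[ 0.016  -0.0245  0.0064] [-0.0139  0.0777  0.0333]
[-0.0237  0.      0.0237] [0. 0. 0.]
[-0.0237  0.      0.0237] [0. 0. 0.]
```

```bash
python3 -m inch '0 0.023 -0.018 -0.005 -0.014 0.078 0.033; 0 0.023 -0.019 -0.004 -0.014 0.078 0.033; 0 0.0225 -0.02 -0.002 -0.014 0.078 0.033; 0 0.022 -0.02 -0.001 -0.014 0.078 0.033; 0 0.021 -0.021 0.001 -0.014 0.078 0.033'
python3 -m inch '0 0.020 -0.022 0.002 -0.014 0.078 0.033; 0 0.0195 -0.0225 0.003 -0.014 0.078 0.033; 0 0.0185 -0.023 0.0045 -0.014 0.078 0.033; 0 0.017 -0.024 0.0055 -0.014 0.078 0.033; 0 0.016 -0.0245 0.0065 -0.014 0.078 0.033'
python3 -c "
from h import *
st(); plan([.375,-.335,.193],tool(0,45),5)"
```

```text
clock: 0.78
eef_pos: [0.2929, -0.4608, 0.2349]
eef_rot: [3.066, 0.282, 0.62]
contact_force: [0.7, 0.1, -0.0]
gripper_width: 0.0406
grasp_force: 0.0
clock: 1.4
eef_pos: [0.3612, -0.3486, 0.2665]
eef_rot: [-2.906, -0.034, -1.155]
contact_force: [0.0, -0.6, 0.4]
gripper_width: 0.0003
grasp_force: 0.0
t 1.4 pos [ 0.3612 -0.3486  0.2665] axes [[0.727, 0.026, 0.686], [0.015, -1.0, 0.021], [0.687, -0.005, -0.727]] F [ 0.  -0.6  0.4] w 0.0003
[-0.008  -0.0026  0.0126] [-0.0043  0.0057  0.003 ]
[-0.0081 -0.0026  0.0126] [-0.0043  0.0057  0.003 ]
[-0.0082 -0.0026  0.0125] [-0.0043  0.0057  0.003 ]
[-0.0083 -0.0027  0.0125] [-0.0043  0.0057  0.003 ]
[-0.0084 -0.0027  0.0124] [-0.0043  0.0057  0.003 ]
```

```bash
python3 -m inch '0 -0.0145 0 0.017 0 0 0; 0 -0.0145 0 0.017 0 0 0; 0 -0.0145 0 0.017 0 0 0; 0 0 0 0 0 0 0; 0 0 0 0 0 0 0'
python3 -c "
from h import *
st()
p,z,K,T=grab('wrist'); cv2.imwrite('pics/w1.png',p[...,::-1])
W=cloud(z,K,T);X,Y,Z=W[...,0],W[...,1],W[...,2]
m=(Z>.19)&(Z<.21)&(X>.4)&(X<.5)&(Y<-.25)&(Y>-.42);P=W[m];print(m.sum())
for yy in np.arange(-.26,-.42,-.03):
  q=P[abs(P[:,1]-yy)<.004]; print(round(yy,2),len(q),np.percentile(q[:,0],[2,50]).round(4) if len(q) else '')
"
```

```text
clock: 2.02
eef_pos: [0.3589, -0.3671, 0.2193]
eef_rot: [-2.889, -0.052, -1.122]
contact_force: [-0.1, 0.0, 0.3]
gripper_width: 0.0006
grasp_force: 0.0
t 2.02 pos [ 0.3589 -0.3671  0.2193] axes [[0.738, 0.046, 0.674], [0.016, -0.999, 0.051], [0.675, -0.027, -0.737]] F [-0.1  0.   0.3] w 0.0006
3101
-0.26 116 [0.4799 0.4814]
-0.29 128 [0.4669 0.4688]
-0.32 141 [0.4541 0.4559]
-0.35 152 [0.4412 0.443 ]
-0.38 166 [0.4282 0.43  ]
-0.41 173 [0.4154 0.4173]
```

```bash
python3 -m inch '0 0 0 0 0 0 0; 0 0 0 0 0 0 0; 0 0 0 0 0 0 0; 0 0 0 0 0 0 0; 0 0 0 0 0 0 0' | sed -n 1,3p;python3 -c "
from h import *
st(); print(np.round(read_state()['qpos'],3),np.round(read_state()['joint_vel'],3))"
```

```text
clock: 2.7
eef_pos: [0.3586, -0.3674, 0.2191]
eef_rot: [-2.89, -0.052, -1.121]
t 2.7 pos [ 0.3586 -0.3674  0.2191] axes [[0.738, 0.046, 0.673], [0.017, -0.999, 0.051], [0.675, -0.026, -0.738]] F [ 0.1 -0.2 -0.1] w 0.0001
[ 1.759  0.756 -0.997  2.265 -1.     0.043  0.495] [-0.001  0.001  0.002  0.001  0.    -0.     0.001]
```

View pics/w1.png

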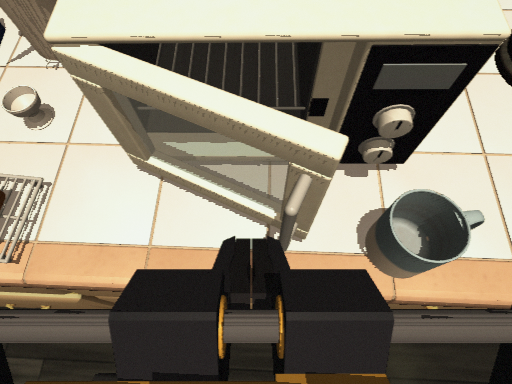

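The wrist view shows the half-open door with its top rail from (60,50) to (340,150), the handle at (295,205) and the closed fingers at (250,250). The arm has reached the limits of joints 5 and 6, so I'll use less tilt.

```bash
python3 -c "
from h import *
plan([.375,-.345,.24],tool(0,22),5)"
```

```text
[ 0.0053 -0.0044 -0.0006] [-0.0094 -0.0713  0.0051]
[ 0.0052 -0.0044 -0.0011] [-0.0094 -0.0713  0.0051]
[ 0.0051 -0.0045 -0.0015] [-0.0094 -0.0713  0.0051]
[ 0.005  -0.0045 -0.0019] [-0.0094 -0.0713  0.0051]
[ 0.0048 -0.0045 -0.0023] [-0.0094 -0.0713  0.0051]
```

```bash
python3 -m inch '0 0.005 -0.0045 -0.001 -0.009 -0.071 0.005; 0 0.005 -0.0045 -0.001 -0.009 -0.071 0.005; 0 0.005 -0.0045 -0.0015 -0.009 -0.071 0.005; 0 0.005 -0.0045 -0.002 -0.009 -0.071 0.005; 0 0.005 -0.0045 -0.002 -0.009 -0.071 0.005' | sed -n 1,3p
python3 -m inch '0 0 0 0 0 0 0; 0 0 0 0 0 0 0; 0 0 0 0 0 0 0; 0 0 0 0 0 0 0; 0 0 0 0 0 0 0' | sed -n 1,3p;python3 -c "
from h import *
st(); print(np.round(read_state()['qpos'],3)); plan([.385,-.337,.195],tool(0,22),3)"
```

```text
clock: 3.32
eef_pos: [0.3746, -0.3444, 0.2405]
eef_rot: [-3.083, -0.002, -0.598]
clock: 3.95
eef_pos: [0.3737, -0.3454, 0.2395]
eef_rot: [-3.082, 0.001, -0.601]
t 3.95 pos [ 0.3737 -0.3454  0.2395] axes [[0.927, -0.0, 0.376], [-0.001, -1.0, 0.002], [0.376, -0.002, -0.927]] F [-1.1  0.4 -0. ] w 0.0006
[ 0.914  0.426 -0.085  2.143 -0.693  0.398 -0.11 ]
[-0.0021 -0.0028  0.0152] [-0.0006 -0.0004 -0.0004]
[-0.0021 -0.0028  0.0152] [-0.0006 -0.0004 -0.0004]
[-0.0021 -0.0028  0.0152] [-0.0006 -0.0004 -0.0004]
```

```bash
python3 -m inch '0 -0.002 -0.003 0.015 0 0 0; 0 -0.002 -0.003 0.015 0 0 0; 0 -0.002 -0.003 0.015 0 0 0; 0 0.014 0.002 0.0056 0 0 0; 0 0.014 0.002 0.0056 0 0 0'|sed -n 1,4p
python3 -m inch '0 0.009 0.002 0.0037 0 0 0; 0 0.009 0.002 0.0037 0 0 0; 0 0.009 0.0025 0.0037 0 0 0; 0 0.009 0.0025 0.0037 0 0 0; 0 0.009 0.0025 0.0037 0 0 0'|sed -n 1,4p
python3 -m inch '0 0.007 0.002 0.0028 0 0 0; 0 0.007 0.002 0.0028 0 0 0; 0 0.005 0.001 0.002 0 0 0; 0 0.003 0.001 0.0012 0 0 0; 0 0 0 0 0 0 0'|sed -n 1,4p
```

```text
clock: 4.58
eef_pos: [0.4159, -0.34, 0.1957]
eef_rot: [-3.081, 0.0, -0.6]
contact_force: [-0.0, 0.6, -0.3]
clock: 5.2
eef_pos: [0.4653, -0.3513, 0.1958]
eef_rot: [-3.082, -0.002, -0.601]
contact_force: [-0.4, 0.4, 0.3]
clock: 5.82
eef_pos: [0.4884, -0.357, 0.1958]
eef_rot: [-3.082, -0.002, -0.601]
contact_force: [0.2, -0.3, -0.5]
```

```bash
for i in 1; do python3 -m inch '0 0.003 0.0005 0.0012 0 0 0; 0 0.003 0.0005 0.0012 0 0 0; 0 0.0025 0 0.001 0 0 0; 0 0 0 0 0 0 0; 0 0 0 0 0 0 0'|sed -n 1,4p; python3 -m inch '0 0.002 0 0.0008 0 0 0; 0 0.002 0 0.0008 0 0 0; 0 0.002 0 0.0008 0 0 0; 0 0 0 0 0 0 0; 0 0 0 0 0 0 0'|sed -n 1,4p; done
```

```text
clock: 6.45
eef_pos: [0.4974, -0.358, 0.1959]
eef_rot: [-3.082, -0.002, -0.601]
contact_force: [-0.7, 0.6, -0.3]
clock: 7.08
eef_pos: [0.5039, -0.358, 0.1959]
eef_rot: [-3.082, -0.002, -0.601]
contact_force: [0.2, -0.5, -0.6]
```

```bash
python3 -c "
from h import *
st()
p,z,K,T=grab('wrist'); cv2.imwrite('pics/w2.png',p[...,::-1])
W=cloud(z,K,T);X,Y,Z=W[...,0],W[...,1],W[...,2]
for lo,hi in((.05,.15),(.19,.21),(.207,.217)):
  m=(Z>lo)&(Z<hi)&(X>.4)&(X<.56)&(Y<-.18)&(Y>-.46);P=W[m];print(lo,m.sum())
  for yy in np.arange(-.2,-.46,-.03):
    q=P[abs(P[:,1]-yy)<.005]; print(round(yy,2),len(q),np.percentile(q[:,0],[2,50,98]).round(4) if len(q) else '')
"
```

```text
t 7.08 pos [ 0.5039 -0.358   0.1959] axes [[0.927, 0.002, 0.376], [0.001, -1.0, 0.002], [0.376, -0.002, -0.927]] F [ 0.2 -0.5 -0.6] w 0.0005
0.05 2661
-0.2 0 
-0.23 219 [0.5117 0.5133 0.5159]
-0.26 259 [0.4983 0.5004 0.5026]
-0.29 255 [0.4854 0.4874 0.4895]
-0.32 252 [0.4725 0.4746 0.4767]
-0.35 0 
-0.38 0 
-0.41 0 
-0.44 0 
0.19 1234
-0.2 0 
-0.23 1 [0.4946 0.4946 0.4946]
-0.26 164 [0.5039 0.5072 0.5105]
-0.29 165 [0.4911 0.4944 0.4973]
-0.32 65 [0.4817 0.483  0.4847]
-0.35 0 
-0.38 0 
-0.41 0 
-0.44 0 
0.207 6451
-0.2 0 
-0.23 564 [0.4954 0.5041 0.5121]
-0.26 876 [0.4827 0.4951 0.507 ]
-0.29 765 [0.4719 0.4841 0.4942]
-0.32 7 [0.4825 0.4836 0.4847]
-0.35 31 [0.4422 0.4439 0.4448]
-0.38 0 
-0.41 0 
-0.44 0
```

View pics/w2.png

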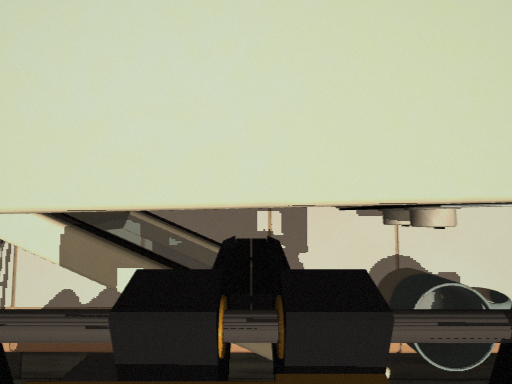

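The wrist view shows the door still open, as diagonal bars at (60–220, 215–270), with the fingertips at (252,238) apparently beyond it. Contact force is zero. I'll check the geometry before moving.

```bash
python3 -c "
from h import *
s=read_state(); print(np.round(s['torque'],2),np.round(s['effort'],1))
for n in('wrist','top','side'):
  p,z,K,T=grab(n); W=cloud(z,K,T)
  if n=='wrist':
    Tt=np.eye(4);Tt[:3,:3]=R.from_rotvec(s['eef_rot']).as_matrix();Tt[:3,3]=s['eef_pos']
    for u,v in((250,241),(235,241),(270,241),(252,265),(200,290),(300,290)): print(u,v,W[v,u].round(3),'tool',(np.linalg.inv(Tt)@np.r_[W[v,u],1])[:3].round(3))
  elif n=='top':
    X,Y,Z=W[...,0],W[...,1],W[...,2]
    m=(Z>.19)&(Z<.222)&(X<.513)&(X>.38)&(Y<-.19)&(Y>-.46)
    for yy in np.arange(-.2,-.46,-.02):
      q=W[m&(abs(Y-yy)<.006)]; print(round(yy,2),len(q),np.percentile(q[:,0],[2,98]).round(4) if len(q) else '')
  cv2.imwrite(f'pics/{n}3.png',cv2.resize(p[130:270,270:440] if n=='top' else p[90:280,270:512],None,fx=3,fy=3)[...,::-1])
"
```

```text
[0.05 0.35 0.01] [ -0.1 -45.6   0.6 -12.3  -0.5  -0.4  -0. ]
250 241 [ 0.499 -0.358  0.229] tool [ 0.008  0.    -0.033]
235 241 [ 0.499 -0.351  0.229] tool [ 0.008 -0.007 -0.032]
270 241 [ 0.499 -0.368  0.233] tool [ 0.01   0.01  -0.036]
252 265 [ 0.49  -0.359  0.244] tool [ 0.005  0.001 -0.05 ]
200 290 [ 0.493 -0.346  0.309] tool [ 0.033 -0.012 -0.108]
300 290 [ 0.494 -0.371  0.309] tool [ 0.033  0.012 -0.109]
-0.2 10 [0.5039 0.512 ]
-0.22 17 [0.4959 0.5123]
-0.24 23 [0.4874 0.5127]
-0.26 25 [0.4777 0.5105]
-0.28 18 [0.471  0.4991]
-0.3 0 
-0.32 17 [0.4578 0.479 ]
-0.34 2 [0.4436 0.4465]
-0.36 0 
-0.38 0 
-0.4 0 
-0.42 0 
-0.44 0
```

```bash
python3 -c "
import cv2,numpy as np
a=cv2.imread('pics/top3.png');b=cv2.imread('pics/side3.png');print(a.shape,b.shape)
h=420;a=cv2.resize(a,(int(a.shape[1]*.78),int(a.shape[0]*.78)))
c=np.zeros((600,800,3),np.uint8);a=a[:600,:400];b=cv2.resize(b,None,fx=.55,fy=.55)[:600,:400]
c[:a.shape[0],:a.shape[1]]=a;c[:b.shape[0],400:400+b.shape[1]]=b;cv2.imwrite('pics/both3.png',c)"
```

```text
(420, 510, 3) (570, 726, 3)
```

View pics/both3.png

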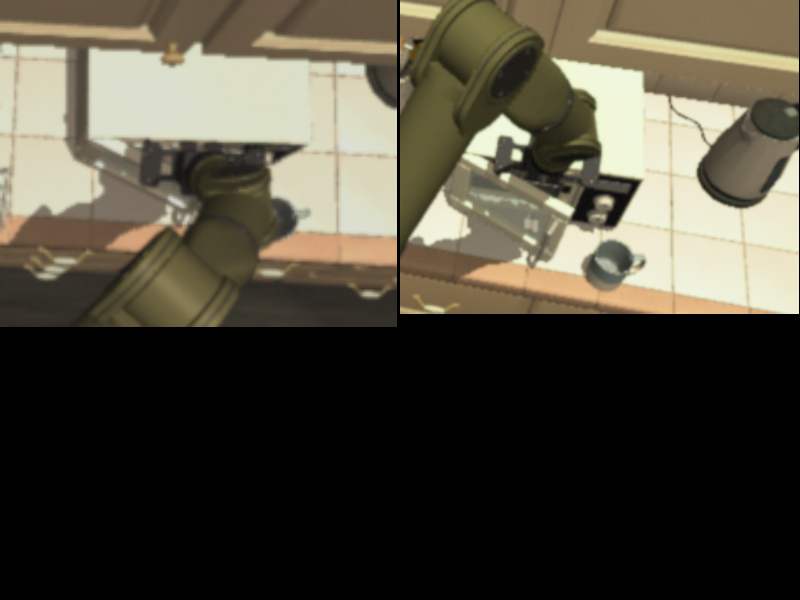

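The top and side views confirm that the door is unchanged at about 0.41 rad and the fingers are past its plane. Next I'll check where the fingertips really are relative to the TCP.

```bash
python3 -c "
from h import *
im=get_image('wrist');C=np.array(im['T_tool_cam']);K=np.array(im['camera_matrix']);z=im['z_map'];print(C.round(3).tolist(),K[0,0])
for q in([0,0,0],[.009,0,0],[0,0,-.02],[.009,0,-.02],[.009,0,-.033]):
  c=np.linalg.inv(C)@np.r_[q,1]; uv=K@c[:3]/c[2]; print(q,uv[:2].round(0),c[2].round(3))
for v in range(226,300,6): 
  d=z[v,250]; c=C@np.r_[np.linalg.solve(K,[250,v,1])*d,1]; print(v,d.round(3),c[:3].round(3))
"
```

```text
[[0.001, -0.951, -0.309, 0.08], [1.0, 0.001, -0.0, 0.0], [0.001, -0.309, 0.951, -0.176], [0.0, 0.0, 0.0, 1.0]] 323.1740272314234
[0, 0, 0] [250. 229.] 0.192
[0.009, 0, 0] [250. 214.] 0.189
[0, 0, -0.02] [250. 244.] 0.173
[0.009, 0, -0.02] [250. 229.] 0.17
[0.009, 0, -0.033] [250. 240.] 0.158
226 0.386 [-0.078 -0.001  0.179]
232 0.388 [-0.085 -0.001  0.179]
238 0.387 [-0.092 -0.001  0.175]
244 0.156 [ 0.008  0.    -0.036]
250 0.149 [ 0.008  0.    -0.042]
256 0.144 [ 0.008  0.    -0.048]
262 0.143 [ 0.006  0.    -0.049]
268 0.145 [ 0.003  0.    -0.049]
274 0.145 [-0.     0.    -0.049]
280 0.147 [-0.003  0.    -0.049]
286 0.147 [-0.007  0.    -0.049]
292 0.15 [-0.01   0.    -0.048]
298 0.178 [-0.031  0.    -0.024]
```

```bash
python3 -m inch '0 0.011 0 -0.028 0 0 0; 0 0.011 0 -0.028 0 0 0; 0 -0.037 0 -0.015 0 0 0; 0 -0.037 0 -0.015 0 0 0; 0 -0.037 0 -0.015 0 0 0'|sed -n 1,4p
cat > tip.py <<'E'
from h import *
s=read_state()
im=get_image('wrist');C=np.array(im['T_tool_cam']);K=np.array(im['camera_matrix']);z=im['z_map']
v,u=np.mgrid[:384,:512];P=np.stack([(u-K[0,2])/K[0,0]*z,(v-K[1,2])/K[1,1]*z,z],-1)@C[:3,:3].T+C[:3,3]
m=(z>0)&(z<.23)&(abs(P[...,0])<.015)&(P[...,2]<.02)&(P[...,2]>-.06)&(abs(P[...,1])<.07)
q=P[m]; print('w',s['gripper_width'],'tip z',np.percentile(q[:,2],[50,95,99,100]).round(3))
for y in np.arange(-.07,.071,.01):
  k=q[abs(q[:,1]-y)<.005]
  if len(k): print(y.round(2),len(k),k[np.argmax(k[:,2])].round(3))
E
python3 tip.py
python3 -m inch '1 0 0 0 0 0 0; 1 0 0 0 0 0 0; 1 0 0 0 0 0 0; 1 0 0 0 0 0 0; 1 0 0 0 0 0 0'|sed -n 1,4p
python3 tip.py
```

```text
clock: 7.95
eef_pos: [0.3824, -0.3583, 0.2563]
eef_rot: [-3.082, -0.002, -0.601]
contact_force: [0.5, -0.5, 1.1]
w 0.00014289808672052906 tip z [-0.048 -0.032 -0.03  -0.028]
-0.02 6 [ 0.01  -0.015 -0.055]
-0.01 666 [ 0.008 -0.006 -0.029]
0.0 836 [ 0.008  0.004 -0.028]
0.01 694 [ 0.008  0.007 -0.028]
0.02 30 [ 0.009  0.015 -0.044]
clock: 8.62
eef_pos: [0.3839, -0.3581, 0.256]
eef_rot: [-3.082, -0.003, -0.601]
contact_force: [0.4, 0.3, 0.9]
w 0.048551273692291064 tip z [-0.048 -0.032 -0.03  -0.028]
-0.04 211 [ 0.009 -0.036 -0.033]
-0.03 876 [ 0.008 -0.031 -0.029]
-0.02 501 [ 0.008 -0.024 -0.03 ]
0.02 335 [-0.005  0.025 -0.029]
0.03 997 [ 0.008  0.027 -0.028]
0.04 253 [ 0.009  0.036 -0.033]
```

The visible fingertips end about 28 mm short of the reported TCP, whatever the opening. That explains the missed door: the tips were really at z ≈ 0.222 and passed over it. I'll use tip = TCP − 0.028·z from here on.

```bash
python3 -c "
from h import *
plan([.39,-.338,.167],tool(0,22),5)"
```

```text
[-0.0055 -0.004   0.017 ] [-0.0004 -0.0002  0.0003]
[-0.0055 -0.004   0.017 ] [-0.0004 -0.0002  0.0003]
[-0.0055 -0.004   0.017 ] [-0.0004 -0.0002  0.0003]
[-0.0055 -0.004   0.017 ] [-0.0004 -0.0002  0.0003]
[-0.0055 -0.004   0.017 ] [-0.0004 -0.0002  0.0003]
```

```bash
python3 -m inch '0 -0.0055 -0.004 0.017 0 0 0; 0 -0.0055 -0.004 0.017 0 0 0; 0 -0.0055 -0.004 0.017 0 0 0; 0 -0.0055 -0.004 0.017 0 0 0; 0 -0.0055 -0.004 0.017 0 0 0'|sed -n 1,4p
python3 -m inch '0 0.010 0 0.004 0 0 0; 0 0.010 0 0.004 0 0 0; 0 0.010 0.002 0.004 0 0 0; 0 0.010 0.002 0.004 0 0 0; 0 0.010 0.002 0.004 0 0 0'|sed -n 1,4p
python3 -m inch '0 0.007 0.002 0.0028 0 0 0; 0 0.007 0.002 0.0028 0 0 0; 0 0.007 0.002 0.0028 0 0 0; 0 0.007 0.002 0.0028 0 0 0; 0 0.007 0.002 0.0028 0 0 0'|sed -n 1,4p
```

```text
clock: 9.3
eef_pos: [0.3902, -0.3382, 0.1665]
eef_rot: [-3.082, -0.002, -0.601]
contact_force: [0.2, -0.2, 0.9]
clock: 9.93
eef_pos: [0.4448, -0.3443, 0.1676]
eef_rot: [-3.082, -0.003, -0.601]
contact_force: [-5.5, -1.0, 1.9]
clock: 10.55
eef_pos: [0.4819, -0.3542, 0.1674]
eef_rot: [-3.082, -0.002, -0.601]
contact_force: [-1.4, 0.2, 0.3]
```

Contact made, and the door is moving now. I'll continue toward shut in small steps.

```bash
python3 -m inch '0 0.005 0.0015 0.002 0 0 0; 0 0.005 0.0015 0.002 0 0 0; 0 0.004 0.0015 0.0016 0 0 0; 0 0.004 0.001 0.0016 0 0 0; 0 0.003 0 0.0012 0 0 0'|sed -n 1,4p
python3 -m inch '0 0.003 0 0.0012 0 0 0; 0 0.002 0 0.0008 0 0 0; 0 0.002 0 0.0008 0 0 0; 0 0.002 0 0.0008 0 0 0; 0 0 0 0 0 0 0'|sed -n 1,4p
```

```text
clock: 11.18
eef_pos: [0.5044, -0.3595, 0.1675]
eef_rot: [-3.082, -0.002, -0.601]
contact_force: [-0.9, -0.1, 0.8]
clock: 11.8
eef_pos: [0.5116, -0.3602, 0.1672]
eef_rot: [-3.083, 0.001, -0.597]
contact_force: [-6.3, -0.8, 3.8]
```

```bash
python3 -m inch '0 0.002 0 0.0008 0 0 0; 0 0.002 0 0.0008 0 0 0; 0 0 0 0 0 0 0; 0 0 0 0 0 0 0; 0 0 0 0 0 0 0'|sed -n 1,4p
python3 -c "
from h import *
p,z,K,T=grab('wrist');W=cloud(z,K,T);X,Y,Z=W[...,0],W[...,1],W[...,2]
for lo,hi in((.19,.22),(.03,.18)):
  m=(Z>lo)&(Z<hi)&(X>.4)&(X<.56)&(Y<-.18)&(Y>-.46);P=W[m]
  for yy in np.arange(-.2,-.46,-.03):
    q=P[abs(P[:,1]-yy)<.006]; print(round(yy,2),len(q),np.percentile(q[:,0],[2,50,98]).round(4) if len(q) else '')"
```

```text
clock: 12.42
eef_pos: [0.5183, -0.3597, 0.1676]
eef_rot: [-3.082, -0.002, -0.601]
contact_force: [-1.4, -0.9, -0.3]
-0.2 0 
-0.23 0 
-0.26 2 [0.513  0.5131 0.5131]
-0.29 5 [0.5139 0.514  0.514 ]
-0.32 3 [0.5149 0.5149 0.5149]
-0.35 472 [0.506  0.51   0.5139]
-0.38 28 [0.5074 0.5094 0.5163]
-0.41 1 [0.5168 0.5168 0.5168]
-0.44 1 [0.5177 0.5177 0.5177]
-0.2 0 
-0.23 0 
-0.26 0 
-0.29 0 
-0.32 0 
-0.35 0 
-0.38 0 
-0.41 0 
-0.44 180 [0.4851 0.4979 0.5131]
```

```bash
python3 -m inch '0 0.002 0 0.0008 0 0 0; 0 0.002 0 0.0008 0 0 0; 0 0 0 0 0 0 0; 0 0 0 0 0 0 0; 0 0 0 0 0 0 0'|sed -n 1,4p
python3 -m inch '0 0.002 0 0.0008 0 0 0; 0 0 0 0 0 0 0; 0 0 0 0 0 0 0; 0 0 0 0 0 0 0; 0 0 0 0 0 0 0'|sed -n 1,4p
```

```text
clock: 13.1
eef_pos: [0.519, -0.3597, 0.1671]
eef_rot: [-3.082, 0.001, -0.595]
contact_force: [-11.9, 0.6, 7.6]
clock: 13.72
eef_pos: [0.5192, -0.3598, 0.1669]
eef_rot: [-3.083, 0.003, -0.591]
contact_force: [-17.9, 1.3, 11.9]
```

The force rises steeply at a fixed position, so the door is on its firm stop. Next I'll back off and head for the stencil.

```bash
python3 -m inch '0 -0.046 0 -0.019 0 0 0; 0 -0.046 0 -0.019 0 0 0; 0 0.015 0 -0.037 0 0 0; 0 0.015 0 -0.037 0 0 0; 0 0.015 0 -0.037 0 0 0'|sed -n 1,4p
python3 -c "
from h import *
st(); a=plan([.42,-.10,.30],tool(3,0),6);plan([.43,.33,.30],tool(6,0),9,a)"
```

```text
clock: 14.35
eef_pos: [0.4256, -0.3591, 0.2896]
eef_rot: [-3.081, -0.003, -0.602]
contact_force: [0.5, -1.2, 0.4]
t 14.35 pos [ 0.4256 -0.3591  0.2896] axes [[0.926, 0.002, 0.376], [0.001, -1.0, 0.003], [0.376, -0.002, -0.926]] F [ 0.5 -1.2  0.4] w 0.0008
[-0.0002 -0.0432 -0.0018] [ 0.0012 -0.0643 -0.0083]
[ 0.0001 -0.0432 -0.0018] [ 0.0012 -0.0643 -0.0083]
[ 0.0003 -0.0432 -0.0017] [ 0.0012 -0.0643 -0.0083]
[ 0.0006 -0.0432 -0.0017] [ 0.0012 -0.0643 -0.0083]
[ 0.0008 -0.0432 -0.0017] [ 0.0012 -0.0643 -0.0083]
[ 0.0011 -0.0432 -0.0017] [ 0.0012 -0.0643 -0.0083]
[ 0.0036 -0.0477  0.    ] [ 0.      0.     -0.0058]
[ 0.0039 -0.0476  0.    ] [ 0.      0.     -0.0058]
[ 0.0042 -0.0476  0.    ] [ 0.      0.     -0.0058]
[ 0.0044 -0.0476  0.    ] [ 0.      0.     -0.0058]
[ 0.0047 -0.0476  0.    ] [ 0.      0.     -0.0058]
[ 0.005  -0.0475  0.    ] [ 0.      0.     -0.0058]
[ 0.0053 -0.0475  0.    ] [ 0.      0.     -0.0058]
[ 0.0055 -0.0475  0.    ] [ 0.      0.     -0.0058]
[ 0.0058 -0.0474  0.    ] [ 0.      0.     -0.0058]
```

```bash
python3 -m inch '0.5 0 -0.043 -0.002 0 -0.064 -0.008; 0.5 0 -0.043 -0.002 0 -0.064 -0.008; 0.5 0 -0.043 -0.002 0 -0.064 -0.008; 0.5 0 -0.043 -0.002 0 -0.064 -0.008; 0.5 0.001 -0.043 -0.002 0 -0.064 -0.008'|sed -n 1,4p
python3 -m inch '0.5 0.001 -0.043 -0.002 0 -0.064 -0.008; 0.5 0.004 -0.048 0 0 0 -0.006; 0.5 0.004 -0.048 0 0 0 -0.006; 0.5 0.004 -0.048 0 0 0 -0.006; 0.5 0.004 -0.048 0 0 0 -0.006'|sed -n 1,4p
python3 -m inch '0.5 0.005 -0.048 0 0 0 -0.006; 0.5 0.005 -0.048 0 0 0 -0.006; 0.5 0.005 -0.048 0 0 0 -0.006; 0.5 0.005 -0.048 0 0 0 -0.006; 0.5 0.006 -0.048 0 0 0 -0.006'|sed -n 1,4p
python3 -m inch '0.5 0 0 0 0 0 0; 0.5 0 0 0 0 0 0; 0.5 0 0 0 0 0 0; 0.5 0 0 0 0 0 0; 0.5 0 0 0 0 0 0'|sed -n 1,4p
cat > look.py <<'E'
from h import *
import sys
st(); print(np.round(read_state()['qpos'],2))
p,z,K,T=grab('wrist');W=cloud(z,K,T);X,Y,Z=W[...,0],W[...,1],W[...,2]
if len(sys.argv)>1: cv2.imwrite(sys.argv[1],p[...,::-1])
hs=cv2.cvtColor(p,cv2.COLOR_RGB2HSV)
def rect(m):
    nn,L,s,c=cv2.connectedComponentsWithStats(m.astype(np.uint8)); i=1+np.argmax(s[1:,4]); q=W[L==i]
    return cv2.minAreaRect((q[:,:2]*1000).astype(np.float32)),q
g=(Z>.038)&(Z<.055)&(abs(X-.46)<.06)&(abs(Y-.346)<.05)
r,q=rect(g); print('grip',np.round(r[0],1),np.round(r[1]),round(r[2],1),'z',np.median(q[:,2]).round(4))
m=(Z>-.01)&(Z<.012)&(X>.34)&(X<.58)&(Y>.37)&(Y<.62)&(hs[...,2]<120)
m=cv2.morphologyEx(m.astype(np.uint8),cv2.MORPH_CLOSE,np.ones((15,15)))
m[(z<.2)]=0; nn,L,s,c=cv2.connectedComponentsWithStats(m);i=1+np.argmax(s[1:,4])
cn=max(cv2.findContours((L==i).astype(np.uint8),0,1)[0],key=cv2.contourArea)[:,0]
pts=np.array([ray(u,v,K,T,.004)[:2] for u,v in cn])*1000; sh=pts[pts[:,1]>430]
r=cv2.minAreaRect(sh.astype(np.float32)); print('sheet',np.round(r[0],1),np.round(r[1]),round(r[2],1),'px bbox',s[i])
E
python3 look.py pics/w4.png
```

```text
clock: 14.98
eef_pos: [0.4203, -0.1425, 0.2976]
eef_rot: [3.133, 0.067, 0.1]
contact_force: [0.5, 0.7, -0.1]
clock: 15.6
eef_pos: [0.4239, 0.0935, 0.2977]
eef_rot: [3.133, 0.117, 0.002]
contact_force: [1.1, 0.3, -0.1]
clock: 16.23
eef_pos: [0.4288, 0.3348, 0.2957]
eef_rot: [3.131, 0.164, 0.0]
contact_force: [0.9, -0.8, 0.7]
clock: 16.85
eef_pos: [0.4298, 0.3316, 0.2958]
eef_rot: [3.13, 0.159, 0.002]
contact_force: [-0.5, -0.2, 0.1]
t 16.85 pos [0.4298 0.3316 0.2958] axes [[0.995, 0.101, 0.001], [0.101, -0.995, -0.007], [0.001, 0.008, -1.0]] F [-0.5 -0.2  0.1] w 0.0438
[-0.99  0.5   0.39  1.71 -0.21  0.98 -1.99]
grip [463.4 348.3] [60. 16.] 8.3 z 0.0447
sheet [472.  489.2] [149. 139.] 7.8 px bbox [  88   29  142  130 7630]
```

View pics/w4.png

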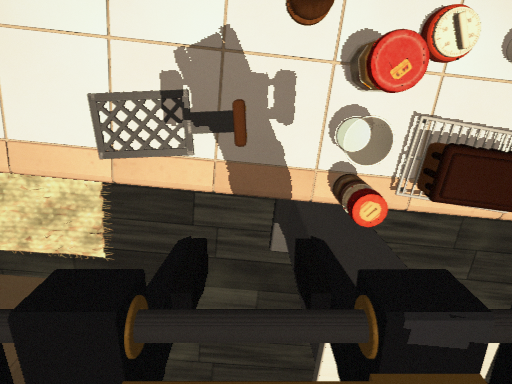

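The wrist view shows the stencil sheet at (90–192, 90–158), the grip at (240,122) and the row of jars at (345–425, 60–210). Depth puts the grip at (463, 348) mm, 60×16 mm, top at 45 mm, turned 8.3°, which fits the description.

```bash
python3 -c "
from h import *
p,z,K,T=grab('wrist')
for c in((90,95),(188,90),(193,156),(98,160),(142,125)): print(c,ray(*c,K,T,.004).round(3))
a=plan([.4632,.348,.12],tool(8.3),4);a=plan([.4632,.348,-.018],tool(8.3),5,a)"
```

```text
(90, 95) [0.477 0.557 0.004]
(188, 90) [0.498 0.423 0.004]
(193, 156) [0.406 0.412 0.004]
(98, 160) [0.386 0.55  0.004]
(142, 125) [0.443 0.486 0.004]
[ 0.0087 -0.0035  0.0439] [ 0.0019 -0.0001 -0.0108]
[ 0.0087 -0.0033  0.0439] [ 0.0019 -0.0001 -0.0108]
[ 0.0088 -0.0031  0.0439] [ 0.0019 -0.0001 -0.0108]
[ 0.0088 -0.003   0.0439] [ 0.0019 -0.0001 -0.0108]
[0.     0.     0.0276] [0. 0. 0.]
[0.     0.     0.0276] [0. 0. 0.]
[0.     0.     0.0276] [0. 0. 0.]
[0.     0.     0.0276] [0. 0. 0.]
[0.     0.     0.0276] [0. 0. 0.]
```

Sheet centre at (443, 486) matches the grip position and yaw. Descending in stages.

```bash
python3 -m inch '0.5 0.0087 -0.0035 0.044 0.002 0 -0.011; 0.5 0.0087 -0.0033 0.044 0.002 0 -0.011; 0.5 0.0088 -0.003 0.044 0.002 0 -0.011; 0.5 0.0088 -0.003 0.044 0.002 0 -0.011; 0.5 0 0 0 0 0 0'|sed -n 1,4p
python3 look.py pics/w5.png
```

```text
clock: 17.58
eef_pos: [0.4615, 0.3469, 0.1169]
eef_rot: [3.13, 0.229, -0.008]
contact_force: [-0.4, -0.2, 0.9]
t 17.57 pos [0.4615 0.3469 0.1169] axes [[0.989, 0.145, -0.005], [0.145, -0.989, -0.004], [-0.005, 0.003, -1.0]] F [-0.4 -0.2  0.9] w 0.044
[-0.87  0.77  0.26  1.8  -0.32  0.61 -1.85]
grip [463.8 348.5] [59. 16.] 8.8 z 0.0448
sheet [472.6 489.2] [151. 140.] 8.1 px bbox [   12    33   228   240 18409]
```

```bash
python3 -m inch '0.5 0.0015 -0.001 0.028 0 0 0; 0.5 0 0 0.028 0 0 0; 0.5 0 0 0.026 0 0 0; 0.5 0 0 0.02 0 0 0; 0.5 0 0 0.01 0 0 0'|sed -n 1,4p
python3 -m inch '0.5 0 0 0.006 0 0 0; 0.5 0 0 0.006 0 0 0; 0.5 0 0 0.006 0 0 0; 0.5 0 0 0.003 0 0 0; 0.5 0 0 0 0 0 0'|sed -n 1,5p
```

```text
clock: 18.25
eef_pos: [0.4654, 0.3502, 0.0088]
eef_rot: [-3.132, -0.23, -0.004]
contact_force: [-0.6, 0.5, 1.5]
clock: 18.88
eef_pos: [0.4644, 0.3494, -0.0136]
eef_rot: [-3.133, -0.23, -0.0]
contact_force: [-0.6, 0.4, 0.2]
gripper_width: 0.0443
```

```bash
python3 -m inch '0.5 0 0 0.003 0 0 0; 0.5 0 0 0.002 0 0 0; 0 0 0 0 0 0 0; 0 0 0 0 0 0 0; 0 0 0 0 0 0 0'
python3 -m inch '0 0 0 0 0 0 0; 0 0 0 0 0 0 0; 0 0 0 0 0 0 0; 0 0 0 -0.006 0 0 0; 0 0 0 -0.01 0 0 0'
```

```text
clock: 19.5
eef_pos: [0.4646, 0.3494, -0.0184]
eef_rot: [-3.133, -0.23, -0.001]
contact_force: [0.1, -0.7, -0.1]
gripper_width: 0.0162
grasp_force: 0.2
clock: 20.12
eef_pos: [0.4642, 0.3492, -0.0022]
eef_rot: [3.133, 0.23, -0.001]
contact_force: [0.1, 0.5, -0.9]
gripper_width: 0.0159
grasp_force: 30.0
```

```bash
python3 -m inch '0 0 0 -0.03 0 0 0; 0 0 0 -0.035 0 0 0; 0 0 0 -0.04 0 0 0; 0 0 0 -0.04 0 0 0; 0 0 0 -0.03 0 0 0'
python3 -m inch '0 0 0 0 0 0 0; 0 0 0 0 0 0 0; 0 0 0 0 0 0 0; 0 0 0 0 0 0 0; 0 0 0 0 0 0 0'|sed -n 5,6p
cat > hand.py <<'E'
from h import *
import sys
st(); s=read_state(); Tt=np.eye(4);Tt[:3,:3]=R.from_rotvec(s['eef_rot']).as_matrix();Tt[:3,3]=s['eef_pos']
p,z,K,T=grab('wrist');W=cloud(z,K,T); C=np.linalg.inv(Tt)
if len(sys.argv)>1: cv2.imwrite(sys.argv[1],p[...,::-1])
Q=W@C[:3,:3].T+C[:3,3]   # tool coords
m=(Q[...,2]<.03)&(Q[...,2]>-.06)&(z>0)&(Q[...,1]<-.06)&(Q[...,1]>-.24)&(abs(Q[...,0])<.08)
# stencil pts: tool y ~ -.07..-.21 (stencil +x = -tool y)
q=Q[m]; qq=W[m]
A=np.c_[q[:,:2],np.ones(len(q))]; c,_,_,_=np.linalg.lstsq(A,q[:,2],rcond=None)
k=abs(A@c-q[:,2])<.004; c,_,_,_=np.linalg.lstsq(A[k],q[k,2],rcond=None); print('tool plane z=ax+by+c',c.round(4),len(q),np.std(A[k]@c-q[k,2]).round(4))
A=np.c_[qq[k][:,:2],np.ones(k.sum())]; w,_,_,_=np.linalg.lstsq(A,qq[k,2],rcond=None); print('world slopes deg',np.degrees(w[:2]).round(2),'mean z',qq[k,2].mean().round(4))
sh=q[k]; sh=sh[(sh[:,1]<-.075)]; r=cv2.minAreaRect((sh[:,:2]*1000).astype(np.float32)); print('sheet tool',np.round(r[0],1),np.round(r[1],1),round(r[2],2))
shw=qq[k]; shw=shw[q[k][:,1]<-.075]; r=cv2.minAreaRect((shw[:,:2]*1000).astype(np.float32)); print('sheet world',np.round(r[0],1),np.round(r[1],1),round(r[2],2))
E
python3 hand.py pics/w6.png
```

```text
clock: 20.75
eef_pos: [0.4646, 0.3495, 0.175]
eef_rot: [-3.132, -0.229, -0.003]
contact_force: [0.5, 0.2, -1.1]
gripper_width: 0.0158
grasp_force: 30.0
gripper_width: 0.0164
grasp_force: 30.0
t 21.38 pos [0.4642 0.3492 0.172 ] axes [[0.989, 0.146, -0.0], [0.146, -0.989, -0.0], [-0.0, 0.0, -1.0]] F [-0.6  0.2 -2.1] w 0.0164
tool plane z=ax+by+c [-0.0055 -0.0099 -0.0221] 12445 0.0009
world slopes deg [ 0.37 -0.54] mean z 0.1931
sheet tool [   2.3 -109. ] [85.5 68. ] 0.52
sheet world [450.6 457.3] [85.5 68. ] 7.86
```

```bash
python3 -c "
from h import *
a=plan([.43,.10,.20],tool(-2),10)"
```

```text
[-0.007   0.0242 -0.0028] [0.     0.     0.0181]
[-0.0066  0.0243 -0.0028] [0.     0.     0.0181]
[-0.0061  0.0244 -0.0028] [0.     0.     0.0181]
[-0.0057  0.0245 -0.0028] [0.     0.     0.0181]
[-0.0053  0.0246 -0.0028] [0.     0.     0.0181]
[-0.0048  0.0247 -0.0028] [0.     0.     0.0181]
[-0.0044  0.0248 -0.0028] [0.     0.     0.0181]
[-0.0039  0.0248 -0.0028] [0.     0.     0.0181]
[-0.0035  0.0249 -0.0028] [0.     0.     0.0181]
[-0.003   0.025  -0.0028] [0.     0.     0.0181]
```

View pics/w6.png

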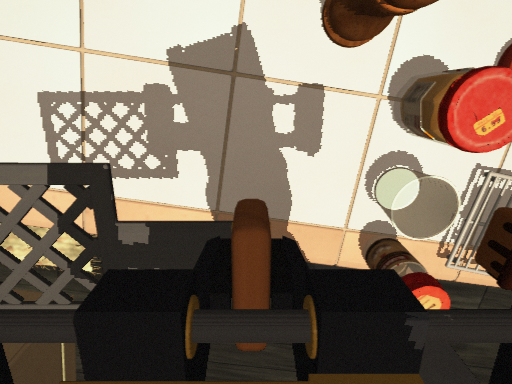

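The stencil hangs level in the pads, with the grip at (252,270) and the near part of the sheet at (0–115, 163–310). Carrying it over the jars.

```bash
python3 -m inch '0 -0.007 0.024 -0.003 0 0 0.018; 0 -0.0066 0.024 -0.003 0 0 0.018; 0 -0.006 0.0245 -0.003 0 0 0.018; 0 -0.0057 0.0245 -0.003 0 0 0.018; 0 -0.0053 0.0245 -0.003 0 0 0.018'|sed -n 2,4p
python3 -m inch '0 -0.005 0.0245 -0.003 0 0 0.018; 0 -0.0044 0.025 -0.003 0 0 0.018; 0 -0.004 0.025 -0.003 0 0 0.018; 0 -0.0035 0.025 -0.003 0 0 0.018; 0 -0.003 0.025 -0.003 0 0 0.018'|sed -n 2,4p
python3 -m inch '0 0 0 0 0 0 0; 0 0 0 0 0 0 0; 0 0 0 0 0 0 0; 0 0 0 0 0 0 0; 0 0 0 0 0 0 0'|sed -n 2,4p
cat > cake.py <<'E'
from h import *
st(); print(np.round(read_state()['qpos'],2))
for n in('wrist','top','side'):
    p,z,K,T=grab(n);W=cloud(z,K,T);X,Y,Z=W[...,0],W[...,1],W[...,2]
    m=(Z>.070)&(Z<.1)&(abs(X-.425)<.07)&(abs(Y-.023)<.1)
    nn,L,s,c=cv2.connectedComponentsWithStats(m.astype(np.uint8))
    if nn<2: print(n,'none'); continue
    i=1+np.argmax(s[1:,4]);q=W[L==i]; h=np.median(q[:,2]); q=q[q[:,2]>h-.006]
    r=cv2.minAreaRect((q[:,:2]*1000).astype(np.float32)); print(n,'bbox',s[i],'z',h.round(4),np.percentile(q[:,2],98).round(4),np.round(r[0],1),np.round(r[1],1),round(r[2],2))
E
python3 cake.py; python3 - <<'E'
from h import *
p,z,K,T=grab('wrist'); cv2.imwrite('pics/w7.png',p[...,::-1])
E
```

```text
eef_pos: [0.4474, 0.2244, 0.1876]
eef_rot: [-3.14, -0.088, -0.001]
contact_force: [0.4, -0.1, -1.7]
eef_pos: [0.4299, 0.0991, 0.2027]
eef_rot: [-3.141, 0.054, -0.001]
contact_force: [0.8, -0.3, -1.2]
eef_pos: [0.43, 0.1007, 0.2024]
eef_rot: [-3.141, 0.052, -0.0]
contact_force: [-0.0, -0.1, -1.5]
t 23.3 pos [0.43   0.1007 0.2024] axes [[0.999, -0.033, 0.0], [-0.033, -0.999, 0.0], [0.0, -0.0, -1.0]] F [-0.  -0.1 -1.5] w 0.0161
[-0.55  0.49  0.33  2.12 -0.28  0.57 -1.62]
wrist bbox [ 261  133  138   77 9981] z 0.0808 0.0826 [428.1  25.1] [127.4  73. ] 88.14
top bbox [234 204  33  19 401] z 0.0802 0.0888 [425.2  24.8] [127.1  76.2] 87.09
side bbox [218 202  39  25 673] z 0.0807 0.0879 [426.7  21.2] [129.6  77.2] 89.06
```

```bash
python3 -m inch '0 0 0.027 0 0 0 0; 0 0 0.027 0 0 0 0; 0 0 0.027 0 0 0 0; 0 0 0.027 0 0 0 0; 0 0 0.027 0 0 0 0'|sed -n 2,4p
python3 -m inch '0 0 0.027 0 0 0 0; 0 0 0.027 0.01 0 0 0; 0 0 0.0275 0.02 0 0 0; 0 0 0 0.02 0 0 0; 0 0 0 0.01 0 0 0'|sed -n 2,4p
python3 -m inch '0 0 0 0 0 0 0; 0 0 0 0 0 0 0; 0 0 0 0 0 0 0; 0 0 0 0 0 0 0; 0 0 0 0 0 0 0'|sed -n 2,4p
cat > sheet.py <<'E'
from h import *
import sys
st(); print(np.round(read_state()['qpos'],2)); h0=float(sys.argv[1])
for n in('top','side','wrist'):
    p,z,K,T=grab(n);W=cloud(z,K,T);X,Y,Z=W[...,0],W[...,1],W[...,2]
    m=(abs(Z-h0)<.018)&(abs(X-.425)<.09)&(Y>-.06)&(Y<.13)
    if n=='wrist': m&=(Y>-.04)
    cm=cv2.morphologyEx(m.astype(np.uint8),cv2.MORPH_CLOSE,np.ones((5,5)) if n!='wrist' else np.ones((25,25)))
    q=W[m]
    if len(q)<20: print(n,'none',len(q)); continue
    A=np.c_[q[:,:2],np.ones(len(q))]; c=np.linalg.lstsq(A,q[:,2],rcond=None)[0]; k=abs(A@c-q[:,2])<.003
    if k.sum()>20: c=np.linalg.lstsq(A[k],q[k,2],rcond=None)[0]
    cn=max(cv2.findContours(cm,0,1)[0],key=cv2.contourArea)[:,0]
    pts=np.array([ray(u,v,K,T,h0)[:2] for u,v in cn])*1000; r=cv2.minAreaRect(pts.astype(np.float32))
    print(n,len(q),'z mid',(c@[.4265,.024,1]).round(4),'slope deg',np.degrees(c[:2]).round(2),'contour rect',np.round(r[0],1),np.round(r[1],1),round(r[2],2),'xr',pts[:,0].min().round(1),pts[:,0].max().round(1),'yr',pts[:,1].min().round(1),pts[:,1].max().round(1))
    if n=='wrist' and len(sys.argv)>2: cv2.imwrite(sys.argv[2],p[...,::-1])
    if n!='wrist' and len(sys.argv)>2: cv2.imwrite('pics/s_'+n+'.png',cv2.resize(p[180:250,180:330],None,fx=5,fy=5,interpolation=cv2.INTER_CUBIC)[...,::-1])
E
python3 sheet.py .160 pics/w8.png
```

```text
eef_pos: [0.4255, -0.0355, 0.2025]
eef_rot: [-3.141, 0.053, -0.001]
contact_force: [0.2, 0.1, -1.9]
eef_pos: [0.4224, -0.1163, 0.1416]
eef_rot: [-3.141, 0.054, 0.001]
contact_force: [-0.8, 0.7, -1.2]
eef_pos: [0.4229, -0.116, 0.1426]
eef_rot: [-3.141, 0.053, -0.001]
contact_force: [-0.4, 0.2, -0.8]
t 25.38 pos [ 0.4229 -0.116   0.1426] axes [[0.999, -0.033, 0.001], [-0.033, -0.999, 0.0], [0.001, -0.0, -1.0]] F [-0.4  0.2 -0.8] w 0.0159
[ 0.04  0.59  0.2   2.19 -0.29  0.39 -1.13]
top 181 z mid 0.164 slope deg [-0.    0.72] contour rect [428.3  73.5] [48.4 94.1] 80.17 xr 381.0 473.1 yr 42.3 94.4
side 276 z mid 0.1638 slope deg [-0.1  -0.95] contour rect [430.6 -25.5] [99.2 69. ] 10.39 xr 381.7 475.4 yr -59.0 15.2
wrist 9922 z mid 0.1634 slope deg [ 0.41 -0.33] contour rect [427.3  -4.5] [67.3 86.1] 88.12 xr 384.0 470.8 yr -38.8 30.5
```

```bash
python3 -m inch '0 -0.001 0 0.02 0 0 0; 0 0 0 0.02 0 0 0; 0 0 0 0.015 0 0 0; 0 0 0 0.006 0 0 0; 0 0 0 0.004 0 0 0'|sed -n 2,4p
python3 -m inch '0 0 0 0.002 0 0 0; 0 0 0 0 0 0 0; 0 0 0 0 0 0 0; 0 0 0 0 0 0 0; 0 0 0 0 0 0 0'
python3 sheet.py .096 pics/w9.png; python3 look.py 2>/dev/null | head -0
python3 - <<'E'
from h import *
p,z,K,T=grab('wrist');W=cloud(z,K,T);X,Y,Z=W[...,0],W[...,1],W[...,2]
for lo in (.07,.09): 
  q=Z[(abs(X-.4265)<.035)&(Y>-.035)&(Y<.05)]
h,e=np.histogram(q,np.arange(.01,.11,.003)); print([(round(b,3),int(a)) for a,b in zip(h,e) if a>20])
p,z,K,T=grab('top');W=cloud(z,K,T);X,Y,Z=W[...,0],W[...,1],W[...,2]
# oven door + bystanders
m=(Z>.19)&(Z<.219)&(X<.54)&(X>.38)&(Y<-.2)&(Y>-.46)
for yy in (-.22,-.28,-.34,-.40,-.44):
    q=W[m&(abs(Y-yy)<.01)]; print('door',yy,q[:,0].min().round(4) if len(q) else '')
m=((Z>.03)&(Z<.2)&(X>.3)&(X<.7)&(Y>-.2)&(Y<.3)).astype(np.uint8)
nn,L,s,c=cv2.connectedComponentsWithStats(m)
for i in range(1,nn):
    if s[i,4]>25:
        q=W[L==i];zt=np.nanpercentile(q[:,2],95);t=q[q[:,2]>zt-.012];r=cv2.minAreaRect((t[:,:2]*1000).astype(np.float32));print(s[i,:4],zt.round(3),np.round(r[0]),np.round(r[1]))
a=p[150:240,190:420]; cv2.imwrite('pics/end.png',cv2.resize(a,(782,306),interpolation=cv2.INTER_CUBIC)[...,::-1])
E
```

```text
eef_pos: [0.4219, -0.1162, 0.0773]
eef_rot: [-3.141, 0.053, -0.001]
contact_force: [-0.4, -0.2, -1.3]
clock: 26.78
eef_pos: [0.4218, -0.116, 0.0755]
eef_rot: [-3.141, 0.053, -0.001]
contact_force: [-0.2, 0.6, -0.8]
gripper_width: 0.0159
grasp_force: 30.0
t 26.77 pos [ 0.4218 -0.116   0.0755] axes [[0.999, -0.034, 0.001], [-0.034, -0.999, 0.0], [0.001, -0.0, -1.0]] F [-0.2  0.6 -0.8] w 0.0159
[ 0.11  0.73  0.09  2.24 -0.34  0.19 -1.1 ]
top 409 z mid 0.0932 slope deg [-0.76  1.81] contour rect [424.9  52.2] [83.7 91.8] 88.09 xr 378.5 471.7 yr 9.7 94.2
side 192 z mid 0.0865 slope deg [-2.85 -8.85] contour rect [419.4 -35.5] [88.9 49.2] 3.16 xr 374.5 464.5 yr -59.1 -10.2
wrist 13429 z mid 0.0929 slope deg [ 0.74 -3.77] contour rect [427.8  -6.9] [66.4 84.4] 88.12 xr 385.3 470.4 yr -39.9 27.7
[(np.float64(0.019), 100), (np.float64(0.031), 38), (np.float64(0.034), 42), (np.float64(0.037), 32), (np.float64(0.04), 30), (np.float64(0.043), 33), (np.float64(0.046), 26), (np.float64(0.049), 27), (np.float64(0.052), 29), (np.float64(0.076), 157), (np.float64(0.079), 2905), (np.float64(0.082), 553), (np.float64(0.091), 186), (np.float64(0.094), 4755), (np.float64(0.097), 1962)]
door -0.22 0.5101
door -0.28 0.5119
door -0.34 0.5122
door -0.4 0.515
door -0.44 0.516
[302 151   7  44] 0.19 [ 592. -190.] [163.   7.]
[186 154  17  19] 0.161 [620. 275.] [37. 38.]
[232 168  14  14] 0.046 [598.  91.] [45. 50.]
[258 170  11  10] 0.051 [602. -17.] [31. 46.]
[207 173  17  18] 0.104 [550. 183.] [62. 61.]
[206 196  15  15] 0.068 [464. 189.] [46. 60.]
[233 200  22  24] 0.103 [425.  53.] [82. 92.]
[206 215  13  13] 0.111 [380. 179.] [42. 40.]
```

```bash
python3 - <<'E'
from h import *
c=np.zeros((600,800,3),np.uint8)
p=grab('top')[0];a=cv2.resize(p[150:240,190:420],(782,306),interpolation=cv2.INTER_CUBIC);c[:306,:782]=a
p=grab('side')[0];b=cv2.resize(p[115:265,190:430],(464,290),interpolation=cv2.INTER_CUBIC);c[308:598,:464]=b
w=cv2.resize(grab('wrist')[0],(330,248));c[308:556,468:798]=w
cv2.imwrite('pics/final.png',c[...,::-1])
E
```

```text
(no output)
```

View pics/final.png

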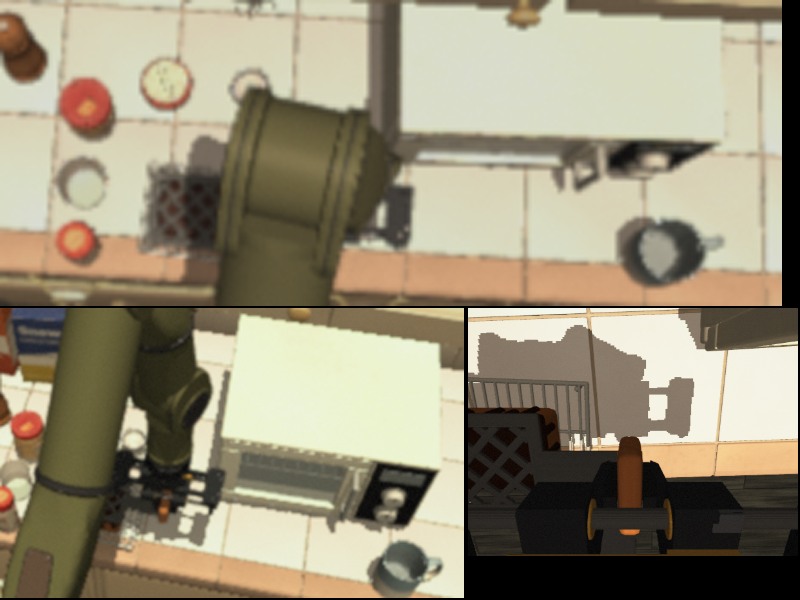

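The last picture shows the door flush with the oven front, the stencil lattice over the cake at about (180,210), and the jars, timer, egg cup and mug where they were. The sheet underside measures about 10–11 mm above the glaze, centred and parallel to it.

```bash
python3 -c "
from station import *
print(sign_off())"
```

```text
the job is handed in; nothing more can be done
None
```

I pushed the oven door shut onto its firm stop, carried the stencil over the jars, and handed in the job still holding it level about 1 cm above the cake, centred and lined up, with nothing disturbed as far as the cameras show.

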